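# Clear the imaging stage and hold the magnifier boom at its mark

## Task

Broken porcelain chips are lying on the dark imaging stage: pick up the scraper block and with it, not with the fingers, wipe all three chips off the end of the stage into the white catch tray, then set the scraper back down upright on the bench and let go of it. Then press the boom's lock button fully down, take the boom by its upright grip plate and draw it out over the stage until its pointer lines up with the index clip on the scale. The boom is sprung and slides back if let go, so finish still holding it there; leave the clip where it is set, and leave the tip rack, the vial and the well plate alone.

Things in the scene. Friction and masses are not known exactly. Their poses are not given: they have to be found in the camera images.
- stand: The imaging stand, fixed to the bench; origin on the bench (z = 0), its x axis across the stage, its y axis along the boom, z up. The stage is in the middle, the catch tray at its -y end, the boom's sleeve at its +y end. The bench is free in front of the stand (its x -90 to -190 mm, y -150 to 250 mm), except for the scraper.
- stage_top (a point): Centre of the top of the dark stage, a flat plate without rims, 110 mm wide (along the stand's x), 180 mm long (along its y), its top 30 mm above the bench. Its last 40 mm at the sleeve (+y) end start free of chips.
- tray_floor (a point): Centre of the floor of the white catch tray, which adjoins the stage's -y end over its whole width: 150 mm along the stand's x, 105 mm along its y, floor 6 mm and rim 24 mm above the bench. Fixed to the stand.
- sleeve_mouth (a point): Top of the mouth of the boom's sleeve, a white box-shaped tube 53 mm wide on a column, running 230 mm from here towards the stand's +y, its top 100 mm above the bench. The scale ledge is along its +x side.
- scraper_mid (a point): Centre of the loose scraper block (about 0.16 kg), 42 mm above its underside. Blade: 110 mm long (its x), 24 mm thick (its y), 24 mm high; in the middle on top an upright grip, 46 mm along x, 20 mm thick along y (pinch across y), reaching 84 mm above the underside. Starts upright on the bench in front of the stage, long side within 25 degrees of the stand's x.
- chip1_mid (a point): Centre of a loose white porcelain chip lying flat on the stage, irregular, about 24 mm across and 9 mm thick.
- chip2_mid (a point): Centre of a second such chip.
- chip3_mid (a point): Centre of a third such chip.
- lock_top (a point): Centre of the top of the lock button, a steel round button 24 mm across that stands 12 mm proud of the top of the sleeve, near the sleeve's mouth. Pressed straight down (about 3 N, 8 mm of travel to its stop) it stays down.
- lock (a joint): Travel of the lock button: 0 up (boom locked), 0.008 m fully pressed (boom free from about 0.0055).
- boom_grip (a point): A point in the black upright grip plate on the boom, 125 mm above the bench: the plate is 36 mm along the stand's x, 16 mm thick along its y (pinch across y), top 150 mm above the bench; it stands free above 100 mm. The lock button starts 95 mm from it towards +y.
- magnifier (a point): Centre of the round magnifier on the boom's end, 62 mm across, underside 78 mm and top 93 mm above the bench; it moves with the boom.
- boom (a joint): Extension of the boom in m: 0 pushed in, locked; grows to 0.185 as the boom with its plate, magnifier and pointer moves straight towards the stand's -y. A spring pulls it back with 3 to 6 N.
- pointer (a point): Tip of the small steel pointer on the boom's tail, which sticks up through a slot in the sleeve's top and points to +x at the scale (ticks every 10 mm). It moves with the boom.
- index_mark (a point): Mid-line of the index clip, a small dark saddle 12 mm wide along y set on the scale ledge; it shows the mark: pointer and clip line up when both have the same y in the stand's frame.
- index (a joint): Setting of the index clip in m: the extension of the boom (boom) at which the pointer lines up with the clip.
- tip_rack: Bystander: orange pipette tip rack 85 x 122 x 66 mm, loose, beyond the stage (stand's +x); origin under its centre.
- vial: Bystander: amber glass jar, 46 mm across, 75 mm tall, loose, beyond the boom (stand's +x); origin under its centre.
- well_plate: Bystander: white well plate 86 x 127 x 14 mm, loose, beyond the tray; origin under its centre.
There are look-alikes about, which are no part of the job. Of the things that look like the part that bears scraper_mid, the middle-sized one is meant.

How it is judged:
By the outcome, as a careful person would: the job done as asked, in the order asked, and still so for the second after the job is handed in, while the arm keeps its last pose, push and grip.
It also fails if it takes over 61 s, if anything falls off the work surface, if the arm or the gripper's body presses on something with over 40 N, if the wrist force passes 120 N, or if a joint passes its speed limit or range.

## Robot

A 7-joint arm with a two-finger parallel gripper is mounted at the origin on the work surface. World frame = base frame: x ahead of the robot, y to its left, z up, the work surface at z = 0. Lengths are in m, angles in rad, forces in N, time in s.
With the tool pointing down it reaches from about 0.35 to 0.9 m from the base axis. Payload 8.1 kg.
Tool frame: the origin (TCP) lies midway between the tips of the shut fingers; the grasp point (between the pads) lies 19 mm behind it; z points along the fingers, y is the direction in which the jaws open and shut (so a half turn about z gives the same grasp; the last joint's range is limited). The gripper opens to 85 mm and grips with 20 to 120 N. Pads are 22 mm wide; open, the fingers measure 114 mm over their backs; the gripper's body (76 mm by 85 mm) begins 54 mm behind the grasp point. The pads swing forward as they close: fully open they stand 13 mm farther back than shut.
Start: joints at [-1.263, 0.434, 0.025, 1.573, -0.012, 1.134, -0.075], TCP at [0.25, 0.573, 0.231] pointing down, gripper open.
Joint ranges: [-2.62, 2.62], [-0.44, 2.09], [-1.27, 1.32], [0.08, 2.57], [-1.32, 4.46], [0.12, 2], [-2.74, 2.74]. Speed limits (rad/s): [2.22, 2.22, 3.01, 3.01, 3.14, 3.14, 3.14].

## Interface

Orientations are given as a unit quaternion [x, y, z, w].
In Python, from cell import robot gives the robot as it stands.
- The arm moves only by the tool send_rows, never from a script. Its argument "targets" is a list of rows, each a list of 7 numbers: the turn, a rotation vector about the tool's x, y, z in degrees, then the shift along the tool's x, y, z in cm, then the opening, from 0 (shut) to 1 (fully open). In form: [[ax, ay, az, tx, ty, tz, hand], ...]. A call has 1 to 20 rows; each row shifts and turns the pose as measured when the row begins, along the tool's axes as they then stand; what a row does not reach is not made up. A row lasts 1/8 s, in which the tool goes at most 62.5 mm and 10.7 degrees, less where a joint would pass 70% of its speed; a pose out of reach is approached as far as the arm can. A call with a gripper value outside its range is refused whole. The fingers move at their own pace and stop on an object; "grip_force" is the grip in N (left out, the last holds). Time passes only in rows, so rows that do not move let the fingers close. It gives the time, the measured TCP pose, the force and the opening at its end, in the units of the state.
- robot.get_obs(): the state, without advancing time (a new reading comes with each control period).
- robot.capture(name): name is "scene" or "top"; returns the picture (384x512x3 uint8, red, green, blue); there is no depth.
- robot.camera_info(name): a dict with "fovy" (degrees; the focal length in pixels is half the picture's height over the tangent of half this angle, whatever the lens; pixels are square), "cx", "cy" (the principal point, pixels), "camera_from_world" (4x4, takes a point from world to camera coordinates). Camera axes: x right, y up, looking along -z (the intrinsics and any distortion apply to the point x, -y, -z); pixel columns grow to the right and rows downward; lengths in m; the calibration is good to about 2 mm. A picture is of the moment at which its call begins. camera_info takes no time and is no camera call.
- robot.sign_off(): hands the job in, once; it reports no verdict.
Trained networks look in the newest picture that a camera, given by its name, has taken for a name from the list of things; names that differ only in an ending like _2 or _b are one class to them, and where a whole thing is asked for, a point or a joint stands for the part that bears it (a point fixed in the world has none). Each returns a list of dicts, best first, with "confidence" (0 to 1); they miss things now and then, are a little off and sometimes report something else, mostly with a low value. They report only what shows in the picture. A call takes as long as a camera call. They do not tell look-alikes from the thing itself.
- robot.cut_out(camera, thing): "region" (384x512 bool, what is visible of it) and "point" ([row, column] in pixels, amid what is visible of it).
The state is a dict: "t": time; "qpos": joint angles; "qvel": joint speeds; "tau": joint torques, N m; "tool_pos": TCP position; "ee_rot": TCP orientation; "wrist_force": force on the tool from outside, world axes, zero at the start; "moment": the same for the moment, N m; "gripper_width": opening from 0.0 (shut) to 1.0 (fully open).
Only numpy, scipy, OpenCV 4.12 (cv2) and the standard library are available. Lean on these libraries where they do the work, as an engineer would, in place of code of your own. Each camera call takes 0.05 s, during which the arm holds its last target. There are 200 camera calls.

## Working session

There is one attempt and no reset: what is moved stays moved. The work goes in short steps, Python scripts to look and compute and a tool call to move; the robot and the scene stay as the last step left them, time stands still between calls to the robot, and variables do not carry over. Pictures are saved under pics/ and viewed, about 8 in all and at most 12, crops included, and the job is handed in when it is done.

Besides the shell and the picture viewer there is one more tool, called after "Call:" as a command line: name --pt "numbers of a row" for each row, then --argument value for the rest. send_rows: Moves the arm, as the interface text tells. Its arguments: {"type":"object","properties":{"targets":{"type":"array"},"grip_force":{"type":"number"}},"required":["targets"]}

```bash
mkdir -p pics; ls; cat > h.py <<'E'
import numpy as np, cv2
from cell import robot
def save(n,im): cv2.imwrite('pics/'+n+'.png',cv2.cvtColor(im,cv2.COLOR_RGB2BGR))
def ray(cam,rc):
    i=robot.camera_info(cam); f=192/np.tan(np.radians(i['fovy'])/2)
    T=np.linalg.inv(np.array(i['camera_from_world']))
    d=np.array([(rc[1]-i['cx'])/f,-(rc[0]-i['cy'])/f,-1.0])
    return T[:3,3],T[:3,:3]@d
def atz(cam,rc,z):
    o,d=ray(cam,rc); return o+d*(z-o[2])/d[2]
def proj(cam,p):
    i=robot.camera_info(cam); f=192/np.tan(np.radians(i['fovy'])/2)
    c=np.array(i['camera_from_world'])@np.r_[p,1]
    return np.array([i['cy']-f*c[1]/-c[2], i['cx']+f*c[0]/-c[2]])
E
python3 - <<'E'
from h import *
for c in ['scene','top']:
    i=robot.camera_info(c); print(c,{k:(np.round(v,3).tolist()) if k!='distortion' else v for k,v in i.items() if not isinstance(v,str)})
a=robot.capture('scene'); b=robot.capture('top')
save('s0',cv2.resize(a,(800,600))); save('t0',cv2.resize(b,(800,600)))
print(robot.get_obs())
E
```

```text
pics
scene {'fovy': 52.472, 'cx': 262.183, 'cy': 198.1, 'camera_from_world': [[0.57, 0.822, 0.017, -0.324], [-0.51, 0.337, 0.791, 0.189], [0.644, -0.46, 0.611, -1.414], [0.0, 0.0, 0.0, 1.0]]}
top {'fovy': 49.259, 'cx': 250.888, 'cy': 182.686, 'camera_from_world': [[0.004, -1.0, -0.001, 0.034], [0.991, 0.004, 0.131, -0.593], [-0.131, -0.001, 0.991, -1.136], [0.0, 0.0, 0.0, 1.0]]}
{'t': 0.1, 'qpos': array([-1.26263318,  0.43516158,  0.0249441 ,  1.57400575, -0.01159097,
        1.13400985, -0.07511268]), 'qvel': array([-1.49978143e-03, -2.15120303e-05, -1.56594520e-03, -2.11796053e-03,
       -3.03528915e-05, -4.33338786e-04, -4.82642905e-04]), 'tau': array([ 2.09500191e-03, -6.71750665e+01,  1.02742821e+00, -3.16903102e+01,
        1.56666432e-02,  7.31430366e-03, -3.79583810e-05]), 'tool_pos': array([0.24942071, 0.57257447, 0.23059911]), 'ee_rot': array([ 2.03965891e-01,  9.78977731e-01, -7.14968658e-04, -8.41996015e-05]), 'wrist_force': array([-0.39714031,  0.24989521, -0.04176399]), 'moment': array([-0.02422862,  0.0076102 , -0.00329357]), 'gripper_width': 0.9992042483920547}
```

View pics/s0.png

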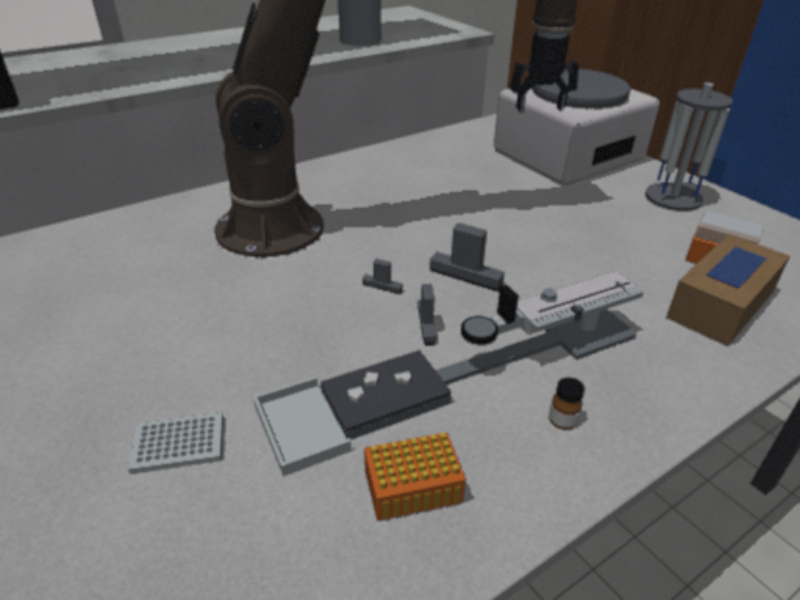

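View pics/t0.png

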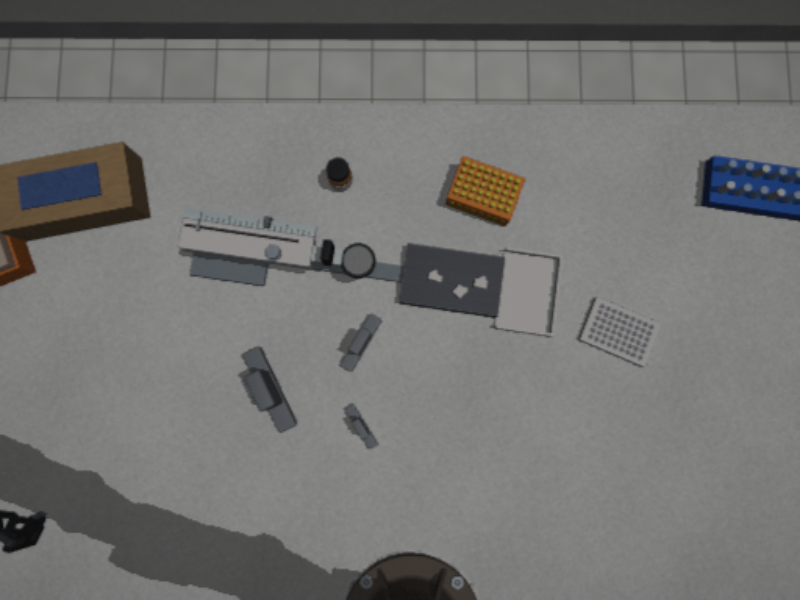

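```bash
python3 - <<'E'
from h import *
for c in ['top','scene']:
    for th in ['scraper_mid','chip1_mid','lock_top','boom_grip','magnifier','pointer','index_mark','stage_top','tray_floor','sleeve_mouth']:
        try:
            for d in robot.cut_out(c,th)[:5]:
                r=d['region'].astype(np.uint8)
                q=cv2.minAreaRect(cv2.findNonZero(r)) if r.any() else None
                print(c,th,round(d['confidence'],2),np.round(d['point'],1),int(r.sum()),np.round(np.r_[q[0],q[1],q[2]],1) if q else '')
        except Exception as e: print(c,th,e)
print(robot.get_obs()['t'])
E
```

```text
top scraper_mid 0.9 [220.2 228.7] 387 [229.8 218.7  10.4  39.8  29.1]
top scraper_mid 0.77 [249.4 170.7] 924 [169.9 250.3  56.8  19.2  63.4]
top chip1_mid 0.41 [184.8 306.1] 43 [306.5 180.    6.    7.   90. ]
top lock_top 0.72 [162.6 220.2] 658 [220.3 163.1  40.7  22.3  21.8]
top lock_top 0.56 [169.6 261.1] 8233 [235.8 168.7 245.3  52.4   9.7]
top lock_top 0.4 [162.2 174. ] 69 [173.5 161.    8.    9.   90. ]
top boom_grip 0.56 [164.7 225.3] 644 [181.5 160.2 116.4  22.3   7.3]
top boom_grip 0.32 [107.  219.5] 258 [216.5 110.5  19.   15.   90. ]
top magnifier 0.96 [164.3 221.6] 675 [181.5 160.2 116.5  22.5   7.2]
top pointer 0.67 [166.5 225.1] 645 [184.1 152.  115.5  22.2  17.7]
top pointer 0.18 [112.1 215.9] 304 [216. 111.  22.  16.  90.]
top stage_top 0.91 [167.  261.7] 8182 [235.5 171.2 246.1  52.5   8.4]
top tray_floor 0.6 [167.7 259.7] 8451 [235.1 172.7 246.1  53.1   7.6]
top sleeve_mouth 0.77 [171.5 257.2] 8345 [236.3 168.5 246.7  53.4   9.8]
top sleeve_mouth 0.58 [164.4 221.9] 691 [181.6 160.3 116.3  22.7   7.1]
scene scraper_mid 0.96 [169.4 300. ] 1139 [301.7 163.1  49.   35.9 
[... 170 characters left out ...]
.5 [249.5 229. ] 56 [227.8 252.3   7.1   7.8  45. ]
scene lock_top 0.68 [203.4 317.4] 757 [343.9 190.4  30.5 107.4  67.4]
scene lock_top 0.41 [187.1 351.4] 56 [351.5 188.2   8.5   7.   18.4]
scene boom_grip 0.94 [207.7 319.9] 796 [344.2 190.4  31.3 108.2  67.9]
scene magnifier 0.79 [206.7 318.1] 774 [343.6 190.4  31.  107.9  67.3]
scene index_mark 0.72 [238.  273.1] 9366 [289.1 229.9  61.9 256.4  68.1]
scene index_mark 0.36 [202.3 366.9] 54 [369.5 199.8  10.    5.9  68.2]
scene stage_top 0.63 [236.1 272.8] 9619 [289.3 229.6  62.5 258.5  68.3]
scene tray_floor 0.79 [238.4 273.1] 9486 [289.1 229.3  62.5 257.9  68.3]
scene sleeve_mouth 0.97 [237.1 272.6] 9207 [289.4 230.1  61.4 256.6  68.3]
1.1
```

The scene and top views show the stand with its sleeve left and tray right. In top pixels at 512 wide (row, col), there are three scraper look-alikes:
- Large at (250,170), about 143 mm long.
- Middle at (220,229), about 100 mm long.
- Small at (272,231), about 74 mm long.

The middle one fits a 110 mm blade and lies in front of the stage. I'll confirm it in an enlarged crop.

```bash
python3 - <<'E'
from h import *
print(robot.camera_info('top').keys(), [v for v in robot.camera_info('top').values() if isinstance(v,str)])
b=robot.capture('top'); a=robot.capture('scene')
np.save('t.npy',b); np.save('s.npy',a)
save('t1',cv2.resize(b[130:290,110:370],None,fx=3,fy=3,interpolation=cv2.INTER_CUBIC))
save('s1',cv2.resize(a[150:310,155:415],None,fx=3,fy=3,interpolation=cv2.INTER_CUBIC))
E
```

```text
dict_keys(['fovy', 'cx', 'cy', 'camera_from_world']) []
```

View pics/t1.png

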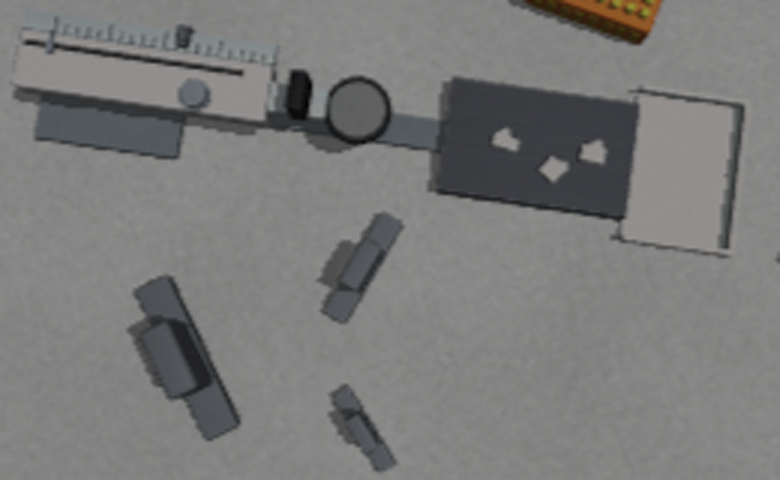

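View pics/s1.png

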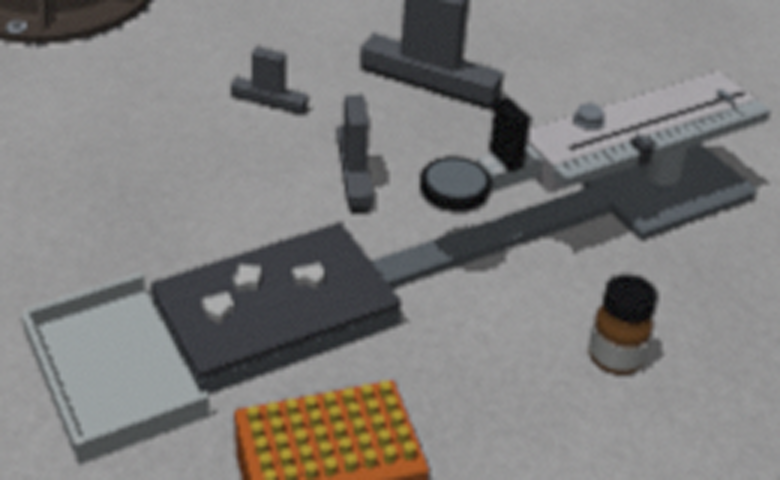

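The middle one, at crop (362,268) in t1 and (355,155) in s1, is the scraper. Of the three blades it's neither the longest nor the shortest, and it stands upright near the stage. Next I'll fit the stand and scraper poses.

```bash
cat > fit.py <<'E'
from h import *
from scipy.optimize import least_squares, minimize
T=lambda X,Y:((Y+.5)/3-.5+130,(X+.5)/3-.5+110)
S=lambda X,Y:((Y+.5)/3-.5+150,(X+.5)/3-.5+155)
pts=[('top',T(457,79),(55,90,30)),('top',T(638,101),(55,-90,30)),('top',T(625,216),(-55,-90,30)),('top',T(441,189),(-55,90,30)),
('top',T(743,104),(75,-195,24)),('top',T(728,254),(-75,-195,24)),
('scene',S(153,287),(-55,-90,30)),('scene',S(341,227),(-55,90,30)),('scene',S(400,303),(55,90,30)),('scene',S(205,375),(55,-90,30)),
('scene',S(80,450),(75,-195,24)),('scene',S(24,318),(-75,-195,24))]
def W(p,s):
    c,n=np.cos(s[2]),np.sin(s[2]); x,y,z=np.array(p)/1e3
    return np.array([s[0]+c*x-n*y,s[1]+n*x+c*y,z])
f=lambda s:np.concatenate([proj(c,W(p,s))-rc for c,rc,p in pts])
r=least_squares(f,[.6,-.1,0],loss='soft_l1'); st=r.x
if __name__=='__main__':
    print('stand',st,np.degrees(st[2])); print(np.round(f(st).reshape(-1,2),1).tolist())
    def tri(a,b):
        (o,d),(p,e)=ray('top',a),ray('scene',b)
        q=np.linalg.lstsq(np.c_[d,-e],p-o,rcond=None)[0]; m=(o+d*q[0]+p+e*q[1])/2
        c,n=np.cos(st[2]),np.sin(st[2]); v=m[:2]-st[:2]
        return m,np.r_[c*v[0]+n*v[1],-n*v[0]+c*v[1],m[2]]*1e3,1e3*np.linalg.norm(o+d*q[0]-p-e*q[1])
    for n,a,b in [('button',T(194,91),S(589,111)),('plate top',T(298,92),S(511,118)),('mag',T(358,108),S(456,180)),('pointer',T(52,42),S(727,95)),('clip',T(185,36),S(643,148)),('sleeve mouth +x',T(275,82),S(545,160))]:
        m,v,e=tri(a,b); print(n,np.round(m,4),np.round(v,1),round(e,1))
    tm=robot.cut_out('top','scraper_mid'); sm=robot.cut_out('scene','scraper_mid')
    ms={'top':min(tm,key=lambda d:np.hypot(*(np.array(d['point'])-[220,229])))['region'],'scene':min(sm,key=lambda d:np.hypot(*(np.array(d['point'])-[201,272])))['region']}
    B=[(-55,55,-12,12,0,24),(-23,23,-10,10,24,84)]
    def mask(c,s):
        m=np.zeros((384*4,512*4),np.uint8)
        for b in B:
            P=[proj(c,W((x,y,z),s))[::-1] for x in b[:2] for y in b[2:4] for z in b[4:]]
            cv2.fillConvexPoly(m,cv2.convexHull(np.round((np.array(P)+.5)*4-.5).astype(np.int32)),1)
        return cv2.resize(m.astype(np.float32),(512,384),interpolation=cv2.INTER_AREA)
    def cost(s,cs=('top','scene')):
        t=0
        for c in cs:
            m=mask(c,s); g=ms[c].astype(float); t+=1-np.minimum(m,g).sum()/np.maximum(m,g).sum()
        return t
    x0=np.r_[atz('top',(219,230),.03)[:2],0]
    best=min((minimize(cost,x0+[0,0,a],args=(cs,),method='Nelder-Mead',options=dict(initial_simplex=x0+[0,0,a]+np.array([[0,0,0],[.02,0,0],[0,.02,0],[0,0,.2]]))) for a in np.radians([-30,-15,0]) for cs in [('top','scene')]),key=lambda r:r.fun)
    print('scraper',best.x,np.degrees(best.x[2]),best.fun,'top only part',cost(best.x,('top',)))
    im=np.load('t.npy').copy(); im2=np.load('s.npy').copy()
    for I,c in((im,'top'),(im2,'scene')):
        k,_=cv2.findContours((mask(c,best.x)>.5).astype(np.uint8),0,2); cv2.drawContours(I,k,-1,(255,0,0),1)
    save('fit',np.vstack([cv2.resize(im[185:265,190:290],None,fx=4,fy=4),cv2.resize(im2[160:230,230:330],None,fx=4,fy=4)][:2]))
E
python3 fit.py
```

```text
stand [ 0.60839477 -0.07249172 -0.1333364 ] -7.639612925963754
[[-1.2, -1.5], [-0.0, 0.9], [-0.1, 0.7], [0.1, -1.4], [-2.5, 2.8], [-0.5, 2.3], [-0.9, -0.2], [-1.8, 0.6], [-0.7, 1.8], [-0.0, -0.7], [-0.5, -0.1], [-1.3, -0.4]]
button [0.6421 0.2382 0.1127] [ -7.9 312.4 112.7] 3.5
plate top [0.6372 0.1443 0.1398] [ -0.3 218.7 139.8] 1.6
mag [0.6317 0.0948 0.091 ] [  0.8 168.9  91. ] 2.5
pointer [0.6881 0.3685 0.1064] [ 20.4 447.7 106.4] 0.6
clip [0.6956 0.2512 0.0998] [ 43.4 332.4  99.8] 0.6
sleeve mouth +x [0.6558 0.1712 0.095 ] [ 14.6 247.8  95. ] 2.2Traceback (most recent call last):
  File "fit.py", line 38, in <module>
    best=min((minimize(cost,x0+[0,0,a],args=(cs,),method='Nelder-Mead',options=dict(initial_simplex=x0+[0,0,a]+np.array([[0,0,0],[.02,0,0],[0,.02,0],[0,0,.2]]))) for a in np.radians([-30,-15,0]) for cs in [('top','scene')]),key=lambda r:r.fun)
  File "fit.py", line 38, in <genexpr>
    best=min((minimize(cost,x0+[0,0,a],args=(cs,),method='Nelder-Mead',options=dict(initial_simplex=x0+[0,0,a]+np.array([[0,0,0],[.02,0,0],[0,.02,0],[0,0,.2]]))) for a in np.radians([-30,-15,0]) for cs in [('top','scene')]),key=lambda r:r.fun)
              ~~~~~~~~^^^^^^^^^^^^^^^^^^^^^^^^^^^^^^^^^^^^^^^^^^^^^^^^^^^^^^^^^^^^^^^^^^^^^^^^^^^^^^^^^^^^^^^^^^^^^^^^^^^^^^^^^^^^^^^^^^^^^^^^^^^^^^^^^^^^^^^^^^^
    res = _minimize_neldermead(fun, x0, args, callback, bounds=bounds,
                               **options)
    fxr = func(xr)
    fx = function(np.copy(x), *(wrapper_args + args))
  File "fit.py", line 35, in cost
    m=mask(c,s); g=ms[c].astype(float); t+=1-np.minimum(m,g).sum()/np.maximum(m,g).sum()
  File "fit.py", line 29, in mask
    P=[proj(c,W((x,y,z),s))[::-1] for x in b[:2] for y in b[2:4] for z in b[4:]]
       ~~~~^^^^^^^^^^^^^^^^
  File "h.py", line 12, in proj
    i=robot.camera_info(cam); f=192/np.tan(np.radians(i['fovy'])/2)
ValueError: time passes only in moves, steps and waits
```

```bash
cat > h.py <<'E'
import numpy as np, cv2, json, os
from cell import robot
I={}
for c in ('top','scene'):
    i=robot.camera_info(c); f=192/np.tan(np.radians(i['fovy'])/2)
    M=np.array(i['camera_from_world']); M=np.diag([1,-1,-1,1])@M
    I[c]=(np.array([[f,0,i['cx']],[0,f,i['cy']],[0,0,1.]]),M)
K1=json.load(open('k1.json')) if os.path.exists('k1.json') else dict(top=0.,scene=0.)
def save(n,im): cv2.imwrite('pics/'+n+'.png',cv2.cvtColor(im,cv2.COLOR_RGB2BGR))
def proj(cam,p,k=None):
    K,M=I[cam]; k=K1[cam] if k is None else k
    q=cv2.projectPoints(np.atleast_2d(np.array(p,float)),cv2.Rodrigues(M[:3,:3])[0],M[:3,3],K,np.array([k,0,0,0.]))[0].reshape(-1,2)[:,::-1]
    return q[0] if np.ndim(p)==1 else q
def ray(cam,rc):
    K,M=I[cam]; u=cv2.undistortPoints(np.array([[[rc[1],rc[0]]]],float),K,np.array([K1[cam],0,0,0.])).ravel()
    R=M[:3,:3]; return -R.T@M[:3,3], R.T@np.r_[u,1]
def atz(cam,rc,z):
    o,d=ray(cam,rc); return o+d*(z-o[2])/d[2]
E
python3 - <<'E'
s=open('fit.py').read()
s=s.replace("f=lambda s:np.concatenate([proj(c,W(p,s))-rc for c,rc,p in pts])\nr=least_squares(f,[.6,-.1,0],loss='soft_l1'); st=r.x",
"""sl=[('top',T(267,121),(-26.5,0,100)),('top',T(12,86),(-26.5,230,100)),('top',T(20,42),(26.5,230,100)),('scene',S(527,126),(-26.5,0,100)),('scene',S(715,75),(-26.5,230,100))]
def f(s):
    kk=dict(top=s[4],scene=s[5])
    return np.concatenate([proj(c,W(p,s),kk[c])-rc for c,rc,p in pts]+[proj(c,W(np.add(p,(s[6]*1e3,s[3]*1e3,0)),s),kk[c])-rc for c,rc,p in sl])
r=least_squares(f,[.6,-.1,0,.25,0,0,0],loss='soft_l1'); st=r.x
K1.update(top=st[4],scene=st[5])""").replace("f(st).reshape(-1,2),1).tolist())","f(st).reshape(-1,2),1).tolist()); json.dump(K1,open('k1.json','w'))")
s=s.replace("""            P=[proj(c,W((x,y,z),s))[::-1] for x in b[:2] for y in b[2:4] for z in b[4:]]
""","""            P=proj(c,[W((x,y,z),s) for x in b[:2] for y in b[2:4] for z in b[4:]])[:,::-1]
""")
open('fit.py','w').write(s)
E
sed -i 's/m=np.zeros/m=np.zeros/' fit.py; rm -f k1.json; python3 fit.py; python3 -c "
from h import *
print(proj('top',(0,0,.03)),proj('top',robot.get_obs()['tool_pos']),proj('scene',robot.get_obs()['tool_pos']))"
```

```text
stand [ 0.60846227 -0.07394604 -0.1306378   0.25750788 -0.20943803 -0.09753922
  0.00219648] -7.484994536189233
[[-1.1, -1.0], [0.0, 0.9], [-0.4, 0.9], [0.2, -0.8], [-2.4, 1.6], [-1.1, 1.4], [-0.8, -0.5], [-1.6, 0.1], [-0.6, 1.3], [-0.1, -0.9], [-1.2, 0.4], [-1.4, -0.1], [0.4, -2.9], [1.1, 0.4], [-2.9, 1.2], [0.8, -0.5], [-2.8, 1.1]]
button [0.6425 0.2397 0.1125] [ -7.1 315.4 112.5] 3.7
plate top [0.6373 0.1446 0.1398] [2.000e-01 2.204e+02 1.398e+02] 1.5
mag [0.6317 0.0948 0.0909] [  1.1 170.4  90.9] 2.4
pointer [0.6898 0.3752 0.1057] [ 22.1 455.9 105.7] 2.5
clip [0.6967 0.2533 0.0996] [ 44.8 336.   99.6] 0.9
sleeve mouth +x [0.6561 0.1718 0.0949] [ 15.3 249.8  94.9] 2.3
scraper [ 0.49116139  0.09351926 -0.54218332] -31.064815703370808 0.2978144588052244 top only part 0.1846943846281266
[392.50254497 262.96974529] [309.35130057  33.2530191 ] [ 75.83654828 343.87807817]
```

```bash
echo '{"top":0.0,"scene":0.0}'>k1.json; python3 - <<'E'
from h import *
for cam,fn,seed in(('top','t.npy',(165,290)),('scene','s.npy',(262,255))):
    im=np.load(fn).astype(np.uint8); g=cv2.resize(im,None,fx=4,fy=4,interpolation=cv2.INTER_CUBIC).astype(int)
    G=g.mean(2); s=G[seed[0]*4-4:seed[0]*4+4,seed[1]*4-4:seed[1]*4+4].mean(); print(cam,'stage grey',s)
    m=(G<(s+G[int(seed[0]*4),100*4].mean())/2).astype(np.uint8)
    n,l=cv2.connectedComponents(m); m=(l==l[seed[0]*4,seed[1]*4]).astype(np.uint8)
    m=cv2.morphologyEx(m,cv2.MORPH_CLOSE,np.ones((41,41))); m=cv2.morphologyEx(m,cv2.MORPH_OPEN,np.ones((81,81)))
    k=max(cv2.findContours(m,0,1)[0],key=cv2.contourArea); h=cv2.convexHull(k)
    a=cv2.approxPolyDP(h,12,True).reshape(-1,2); print(a.shape,((a+.5)/4-.5)[:,::-1].round(1).tolist())
    if cam=='top':
        P=np.array([atz('top',((y+.5)/4-.5,(x+.5)/4-.5),.03) for x,y in a]); print(P.round(4).tolist(),np.linalg.norm(P-np.roll(P,1,0),axis=1).round(4))
print(proj('top',robot.get_obs()['tool_pos']),proj('scene',robot.get_obs()['tool_pos']))
b=np.load('t.npy'); a=np.load('s.npy')
save('g',np.hstack([cv2.resize(b[280:384,0:100],(400,416)),cv2.resize(a[20:124,290:390],(400,416))]))
E
```

```text
top stage grey 61.16666666666666
(5, 2) [[157.6, 257.4], [163.4, 320.4], [200.6, 317.9], [193.1, 252.6], [168.6, 252.6]]
[[0.6666, 0.0184, 0.03], [0.6508, -0.1609, 0.03], [0.5444, -0.152, 0.03], [0.5648, 0.0316, 0.03], [0.6348, 0.0319, 0.03]] [0.0345 0.18   0.1067 0.1847 0.07  ]
scene stage grey 55.47916666666667
(5, 2) [[196.4, 400.6], [218.6, 400.1], [229.1, 370.4], [237.6, 300.4], [202.4, 300.4]]
[322.154193    11.25524693] [ 74.06256412 345.06344063]
```

View pics/g.png

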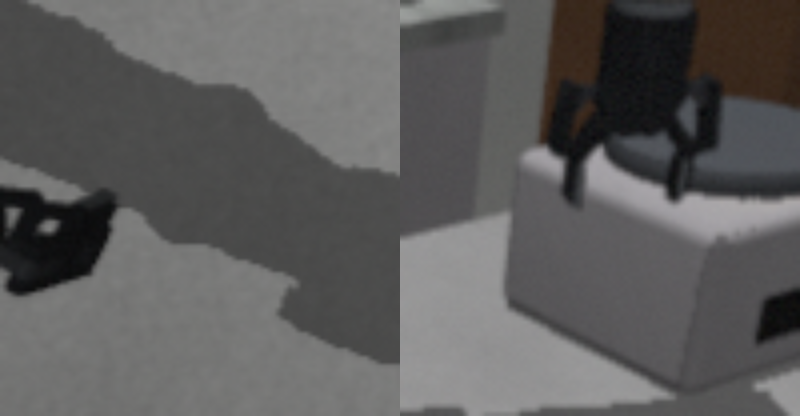

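Top and scene gripper projections match with k=0, so there's no lens distortion. I'll refine the stand with image edges and overlay both fits.

```bash
cat > fit2.py <<'E'
from h import *
from scipy.optimize import minimize
from scipy.ndimage import map_coordinates as mc
G={'top':np.load('t.npy').astype(float).mean(2),'scene':np.load('s.npy').astype(float).mean(2)}
def W(p,s):
    p=np.atleast_2d(p)/1e3; c,n=np.cos(s[2]),np.sin(s[2])
    return np.c_[s[0]+c*p[:,0]-n*p[:,1],s[1]+n*p[:,0]+c*p[:,1],p[:,2]]
C=np.array([(55,90),(55,-90),(-55,-90),(-55,90)],float)
def stage(s,cams=('top','scene')):
    t=0
    for cam in cams:
        for i in range(4):
            a,b=C[i],C[(i+1)%4]; u=np.linspace(.06,.94,60)[:,None]; e=a+(b-a)*u; nin=-(a+b)/np.linalg.norm(a+b)
            v=[mc(G[cam],proj(cam,W(np.c_[e+nin*d,np.full(60,30)],s)).T,order=1) for d in (3,-3)]
            t+=np.clip(v[1]-v[0],0,60).mean()
    return -t
x0=np.array([.6084,-.0725,-.1333])
for cams in(('top',),('scene',),('top','scene')):
    r=min((minimize(stage,x0+d,args=(cams,),method='Nelder-Mead',options=dict(initial_simplex=x0+d+np.array([[0,0,0],[.006,0,0],[0,.006,0],[0,0,.04]]))) for d in np.array([[0,0,0],[.004,.004,0],[-.004,.004,.02],[0,-.004,-.02]])),key=lambda r:r.fun)
    print(cams,r.x.round(4),np.degrees(r.x[2]).round(2),r.fun)
st=r.x; np.save('st.npy',st)
tm=robot.cut_out('top','scraper_mid'); sm=robot.cut_out('scene','scraper_mid')
near=lambda L,p:min(L,key=lambda d:np.hypot(*(np.array(d['point'])-p)))['region']
ms={'top':near(tm,[220,229]),'scene':near(sm,[201,272])}
B=[(-55,55,-12,12,0,24),(-23,23,-10,10,24,84)]
def mask(c,s):
    m=np.zeros((384*4,512*4),np.uint8)
    for b in B:
        P=proj(c,W([(x,y,z) for x in b[:2] for y in b[2:4] for z in b[4:]],s))[:,::-1]
        cv2.fillConvexPoly(m,cv2.convexHull(np.round((P+.5)*4-.5).astype(np.int32)),1)
    return cv2.resize(m.astype(np.float32),(512,384),interpolation=cv2.INTER_AREA)
def cost(s,cs=('top','scene')):
    return sum(1-np.minimum(mask(c,s),ms[c]).sum()/np.maximum(mask(c,s),ms[c]).sum() for c in cs)
x0=np.array([.491,.0935,-.54])
for cs in (('top',),('scene',),('top','scene')):
    b=minimize(cost,x0,args=(cs,),method='Nelder-Mead',options=dict(initial_simplex=x0+np.array([[0,0,0],[.01,0,0],[0,.01,0],[0,0,.15]])))
    print('scraper',cs,b.x.round(4),np.degrees(b.x[2]).round(1),round(b.fun,3))
np.save('sc.npy',b.x)
O=[]
for c,fn,(r0,r1,c0,c1) in(('top','t.npy',(140,240,200,365)),('scene','s.npy',(170,305,155,300))):
    im=cv2.resize(np.load(fn),None,fx=4,fy=4,interpolation=cv2.INTER_CUBIC)
    def poly(p,s,col): cv2.polylines(im,[np.round((proj(c,W(p,s))[:,::-1]+.5)*4-.5).astype(np.int32)],True,col,1)
    poly(np.c_[C,[30]*4],st,(255,0,0)); poly([(75,-90,24),(75,-195,24),(-75,-195,24),(-75,-90,24)],st,(255,160,0))
    for q in B:
        for z in q[4:]: poly([(q[0],q[2],z),(q[1],q[2],z),(q[1],q[3],z),(q[0],q[3],z)],b.x,(0,255,0))
    O.append(cv2.resize(im[r0*4:r1*4,c0*4:c1*4],(400,int(400*(r1-r0)/(c1-c0)))))
h=max(o.shape[0] for o in O)
save('ov',np.hstack([np.pad(o,((0,h-o.shape[0]),(0,0),(0,0))) for o in O]))
E
python3 fit2.py
```

```text
('top',) [ 0.6056 -0.0697 -0.1419] -8.13 -186.29179678414133
('scene',) [ 0.6053 -0.0771 -0.1462] -8.38 -153.8239752567785
('top', 'scene') [ 0.6052 -0.0725 -0.1417] -8.12 -282.5772175681956
scraper ('top',) [ 0.4924  0.0944 -0.5059] -29.0 0.179
scraper ('scene',) [ 0.4907  0.0923 -0.546 ] -31.3 0.102
scraper ('top', 'scene') [ 0.4924  0.0926 -0.5401] -30.9 0.31
```

View pics/ov.png

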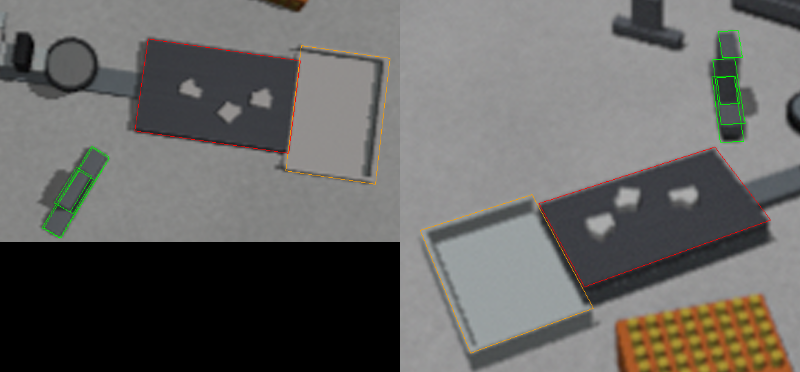

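The overlay shows red on the stage edges, orange on the tray, and green on the middle scraper in both views. In the crop the scraper is at left (75,190) and right (728,90). The cameras agree to about 3 mm, so I'll start moving.

```bash
cat > go.py <<'E'
import sys
from h import *
from scipy.spatial.transform import Rotation as R
def go(p,th,say=True):
    "rotvec(deg) in tool frame, then shift(cm) in the frame after that turn, for TCP p, tool y at world angle th deg, tool down"
    o=robot.get_obs(); r=R.from_quat(o['ee_rot']); t=np.radians(th); y=np.array([np.cos(t),np.sin(t),0]); z=np.array([0,0,-1.])
    g=R.from_matrix(np.c_[np.cross(y,z),y,z]); rv=(r.inv()*g).as_rotvec(degrees=True)
    d=g.inv().apply(np.array(p)-o['tool_pos'])*100
    print('t',round(o['t'],2),'pos',o['tool_pos'].round(4),'turn',rv.round(2),'shift cm',d.round(2),'F',o['wrist_force'].round(1),'w',round(o['gripper_width'],3))
def S(x,y,z,st=np.load('st.npy')):
    c,n=np.cos(st[2]),np.sin(st[2]); return np.array([st[0]+c*x-n*y,st[1]+n*x+c*y,z])
E
python3 -c "
from go import *
go((.4915,.093,.15),59.5)"
```

```text
t 1.5 pos [0.2496 0.573  0.2313] turn [0.01 0.   6.96] shift cm [-45.2  -29.08   8.13] F [-0.2 -0.1 -0.3] w 1.0
```

Call:
send_rows --pt "0 0 7 0 0 0 1" --pt "0 0 0 -4.5 -2.9 0.2 1" --pt "0 0 0 -4.5 -2.9 0.2 1" --pt "0 0 0 -4.5 -2.9 0.2 1" --pt "0 0 0 -4.5 -2.9 0.2 1" --pt "0 0 0 -4.5 -2.9 0.2 1" --pt "0 0 0 -4.5 -2.9 0.2 1" --pt "0 0 0 -4.5 -2.9 0.2 1" --pt "0 0 0 -4.5 -2.9 0.2 1" --pt "0 0 0 -4.5 -2.9 0.2 1" --pt "0 0 0 -4.5 -2.9 0.2 1" --grip_force 60

```text
t: 2.88
tool_pos: [0.4947, 0.0849, 0.211]
ee_rot: [0.261, 0.965, 0.003, 0.001]
wrist_force: [-0.5, 0.5, 1.3]
gripper_width: 0.996
```

```bash
python3 -c "
from go import *
go((.4915,.093,.041),59.5)"
```

```text
t 2.88 pos [0.4947 0.0849 0.211 ] turn [0.41 0.02 0.23] shift cm [ 0.68  0.53 17.  ] F [-0.5  0.5  1.3] w 0.996
```

Call:
send_rows --pt "0.4 0 0.2 0.7 0.5 4 1" --pt "0 0 0 0 0 4 1" --pt "0 0 0 0 0 3 1" --pt "0 0 0 0 0 0 1" --pt "0 0 0 0 0 0 1"

```text
t: 3.5
tool_pos: [0.4958, 0.0876, 0.1007]
ee_rot: [0.268, 0.964, 0.001, 0.003]
wrist_force: [0.4, -0.4, 0.6]
gripper_width: 1.006
```

```bash
python3 -c "
from go import *
go((.4915,.093,.041),59.5)
b=robot.capture('top');a=robot.capture('scene')
save('gr',np.hstack([cv2.resize(b[180:260,190:270],(400,400)),cv2.resize(a[150:230,232:312],(400,400))]))"
```

```text
t 3.5 pos [0.4958 0.0876 0.1007] turn [ 0.17  0.34 -0.55] shift cm [0.65 0.25 5.97] F [ 0.4 -0.4  0.6] w 1.006
```

View pics/gr.png

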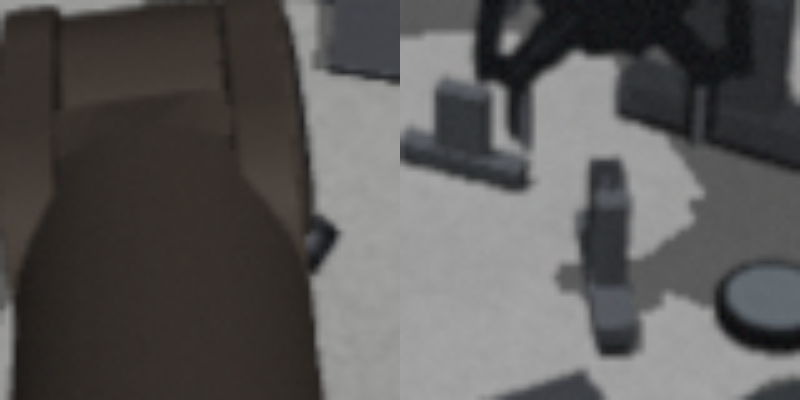

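The scene crop shows the fingers at (520,140) and (698,140), straddling the middle scraper's grip at about (607,200). Descending.

Call:
send_rows --pt "0 0.3 -0.5 0.6 0.25 2 1" --pt "0 0 0 0.1 0.1 2 1" --pt "0 0 0 0 0 2 1" --pt "0 0 0 0 0 0 1"

```text
t: 4.1
tool_pos: [0.496, 0.0965, 0.0447]
ee_rot: [0.263, 0.965, 0.005, 0.005]
wrist_force: [0.3, 0.2, 0.3]
gripper_width: 1.0
```

```bash
python3 -c "
from go import *
go((.4915,.093,.041),59.5)"
```

```text
t 4.1 pos [0.496  0.0965 0.0447] turn [0.66 0.41 0.04] shift cm [ 0.21 -0.53  0.37] F [0.3 0.2 0.3] w 1.0
```

Call:
send_rows --pt "0.6 0.4 0 0.2 -0.5 0.3 1" --pt "0 0 0 0 0 0 0" --pt "0 0 0 0 0 0 0" --pt "0 0 0 0 0 0 0" --pt "0 0 0 0 0 0 0" --pt "0 0 0 0 0 0 0"

```text
t: 4.85
tool_pos: [0.4934, 0.0935, 0.0447]
ee_rot: [0.263, 0.965, 0.002, 0.002]
wrist_force: [1.2, 0.4, -1.7]
gripper_width: 0.224
```

```bash
python3 -c "
from go import *
print(S(0,72,.072), np.degrees(np.load('st.npy')[2]))
go((.4915,.093,.041),59.5)"
```

```text
[10.7750842  71.20566382  0.072     ] -8.120073110636145
t 4.85 pos [0.4934 0.0935 0.0447] turn [0.23 0.16 0.05] shift cm [ 0.14 -0.14  0.37] F [ 1.2  0.4 -1.7] w 0.224
```

Call:
send_rows --pt "0 0 0 0 0 -4 0" --pt "0 0 0 0 0 -4 0" --pt "0 0 -10 0 0 -1 0" --pt "0 0 -10 0 0 0 0" --pt "0 0 -2.4 0 0 0 0" --pt "0 0 0 0 0 0 0"

```text
t: 5.6
tool_pos: [0.4918, 0.093, 0.1367]
ee_rot: [0.064, 0.998, 0.0, 0.001]
wrist_force: [0.0, 0.1, -2.4]
gripper_width: 0.227
```

```bash
python3 -c "
from go import *
print(S(0,.075,.09))
go(S(0,.075,.09),81.9)"
```

```text
[0.61581676 0.00176708 0.09      ]
t 5.6 pos [0.4918 0.093  0.1367] turn [0.06 0.1  0.74] shift cm [-13.57  -7.29   4.67] F [ 0.   0.1 -2.4] w 0.227
```

Call:
send_rows --pt "0 0 0.7 -4.5 -2.4 0 0" --pt "0 0 0 -4.5 -2.4 0 0" --pt "0 0 0 -4.5 -2.4 0 0" --pt "0 0 0 0 0 2 0" --pt "0 0 0 0 0 1 0" --pt "0 0 0 0 0 0 0"

```text
t: 6.35
tool_pos: [0.6179, 0.0016, 0.1042]
ee_rot: [0.072, 0.997, 0.0, -0.001]
wrist_force: [0.8, 0.4, -0.5]
gripper_width: 0.225
```

```bash
python3 -c "
from go import *
go(S(0,.075,.076),81.9)"
```

```text
t 6.35 pos [0.6179 0.0016 0.1042] turn [ 0.02 -0.08 -0.21] shift cm [ 0.21 -0.01  2.82] F [ 0.8  0.4 -0.5] w 0.225
```

Call:
send_rows --pt "0 0 -0.2 0.2 0 1.5 0" --pt "0 0 0 0 0 1.1 0" --pt "0 0 0 0 0 0 0" --pt "0 0 0 0 0 0.2 0" --pt "0 0 0 0 0 0 0"

```text
t: 6.98
tool_pos: [0.6154, 0.0037, 0.0755]
ee_rot: [0.07, 0.998, 0.001, -0.0]
wrist_force: [-0.2, 0.1, -1.7]
gripper_width: 0.226
```

```bash
python3 -c "
from go import *
go(S(0,.075,.076),81.9)"
```

```text
t 6.97 pos [0.6154 0.0037 0.0755] turn [ 0.07 -0.03  0.11] shift cm [-0.06 -0.19 -0.05] F [-0.2  0.1 -1.7] w 0.226
```

Call:
send_rows --pt "0 0 0 0 -1.5 0 0" --pt "0 0 0 0 -1.5 0 0" --pt "0 0 0 0 -1.5 0 0" --pt "0 0 0 0 -1.5 0 0" --pt "0 0 0 0 -1.5 0 0"

```text
t: 7.6
tool_pos: [0.6047, -0.0764, 0.0763]
ee_rot: [0.07, 0.998, 0.0, 0.001]
wrist_force: [0.5, -0.1, -1.5]
gripper_width: 0.227
```

```bash
python3 -c "
from go import *
go(S(0,-.103,.0755),81.9)"
```

```text
t 7.6 pos [ 0.6047 -0.0764  0.0763] turn [0.05 0.06 0.07] shift cm [ 0.01 -9.9   0.08] F [ 0.5 -0.1 -1.5] w 0.227
```

Call:
send_rows --pt "0 0 0 0 -1.5 0.06 0" --pt "0 0 0 0 -1.5 0 0" --pt "0 0 0 0 -1.5 0 0" --pt "0 0 0 0 -1.5 0 0" --pt "0 0 0 0 -1.5 0 0" --pt "0 0 0 0 -1.5 0 0" --pt "0 0 0 0 -0.8 0 0" --pt "0 0 0 0 0 0 0"

```text
t: 8.6
tool_pos: [0.5895, -0.1825, 0.0755]
ee_rot: [0.071, 0.997, 0.0, 0.001]
wrist_force: [0.0, 0.2, -1.8]
gripper_width: 0.227
```

```bash
python3 -c "
from go import *
go(S(0,-.103,.0755),81.9)
a=robot.capture('scene'); save('sw',cv2.resize(a[190:310,150:310],(800,600)))"
```

```text
t 8.6 pos [ 0.5895 -0.1825  0.0755] turn [ 0.01  0.06 -0.08] shift cm [-0.01  0.82 -0.  ] F [ 0.   0.2 -1.8] w 0.227
```

View pics/sw.png

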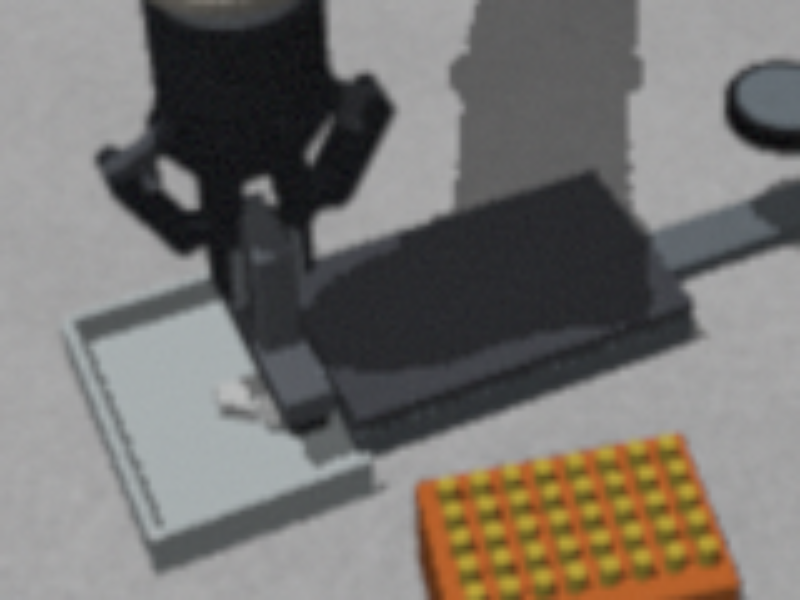

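The crop shows the stage cleared, with chips in the tray around (250,400). I'll lift, set the scraper down in front, and re-check the tray afterwards.

Call:
send_rows --pt "0 0 0 0 0 -4 0" --pt "0 0 0 0 0 -4 0" --pt "0 0 0 3 3 0 0" --pt "0 0 0 4 4.5 0 0" --pt "0 0 0 4 4.5 0 0" --pt "0 0 0 0 0 0 0"

```text
t: 9.4
tool_pos: [0.4957, -0.0387, 0.1578]
ee_rot: [0.067, 0.998, 0.002, 0.001]
wrist_force: [0.7, -1.3, -1.5]
gripper_width: 0.225
```

```bash
python3 -c "
from go import *
print(atz('top',(272,231),.03),S(-.138,.02,.047))
go(S(-.138,.02,.047),81.9)"
```

```text
[0.34642207 0.09020475 0.03      ] [ 0.47143167 -0.03318926  0.047     ]
t 9.4 pos [ 0.4957 -0.0387  0.1578] turn [0.2  0.1  0.37] shift cm [ 2.48  0.2  11.08] F [ 0.7 -1.3 -1.5] w 0.225
```

Call:
send_rows --pt "0.2 0.1 0.3 2.4 0.2 0 0" --pt "0 0 0 0 0 4 0" --pt "0 0 0 0 0 4 0" --pt "0 0 0 0 0 1.8 0" --pt "0 0 0 0 0 0 0" --pt "0 0 0 0 0 0 0"

```text
t: 10.15
tool_pos: [0.4767, -0.0319, 0.0598]
ee_rot: [0.068, 0.998, 0.001, 0.004]
wrist_force: [0.5, 0.0, -1.7]
gripper_width: 0.229
```

```bash
python3 -c "
from go import *
go(S(-.138,.02,.0445),81.9)"
```

```text
t 10.15 pos [ 0.4767 -0.0319  0.0598] turn [0.09 0.43 0.35] shift cm [ 0.5  -0.2   1.53] F [ 0.5  0.  -1.7] w 0.229
```

Call:
send_rows --pt "0.1 0.4 0.3 0.4 0 1.0 0" --pt "0 0 0 0 0 0.3 0" --pt "0 0 0 0 0 0 0" --pt "0 0 0 0 0 0.2 0" --pt "0 0 0 0 0 0 0"

```text
t: 10.78
tool_pos: [0.4742, -0.0313, 0.0457]
ee_rot: [0.07, 0.998, 0.0, 0.002]
wrist_force: [-0.0, -0.1, -0.6]
gripper_width: 0.224
```

```bash
python3 -c "
from go import *
go(S(-.138,.02,.0445),81.9)"
```

```text
t 10.78 pos [ 0.4742 -0.0313  0.0457] turn [0.03 0.22 0.04] shift cm [ 0.25 -0.23  0.12] F [-0.  -0.1 -0.6] w 0.224
```

Call:
send_rows --pt "0 0.1 0 0 0 0.12 0" --pt "0 0 0 0 0 0 0" --pt "0 0 0 0 0 0 0.4" --pt "0 0 0 0 0 0 1" --pt "0 0 0 0 0 0 1" --pt "0 0 0 0 0 0 1" --pt "0 0 0 0 0 -4 1" --pt "0 0 0 0 0 -5 1" --pt "0 0 0 0 0 -5 1" --pt "0 0 0 0 0 -4 1" --pt "0 0 0 0 0 0 1"

```text
t: 12.15
tool_pos: [0.4738, -0.0314, 0.2303]
ee_rot: [0.07, 0.998, 0.0, 0.001]
wrist_force: [1.2, -0.5, -0.6]
gripper_width: 0.997
```

```bash
python3 - <<'E'
from go import *
go(S(0,.314,.25),81.9)
a=robot.capture('scene'); b=robot.capture('top')
save('pl',np.hstack([cv2.resize(a[170:300,155:325],(523,400)),cv2.resize(b[140:240,280:370],(277,400))]))
E
```

```text
t 12.15 pos [ 0.4738 -0.0314  0.2303] turn [0.03 0.12 0.03] shift cm [-13.6   29.18  -1.97] F [ 1.2 -0.5 -0.6] w 0.997
```

View pics/pl.png

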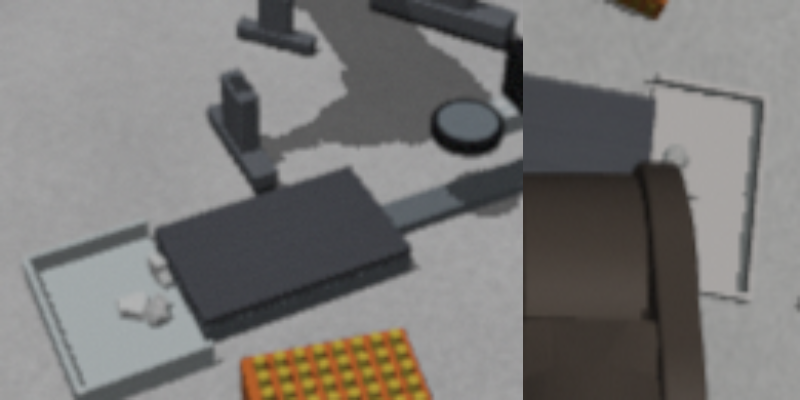

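The scraper is upright at (240,130), all three chips are in the tray, at (135,305), (157,308) and (160,268), and the stage is bare. Next I'll locate the button, plate, pointer and clip precisely from the saved pictures.

```bash
python3 - <<'E'
from go import *
from scipy.optimize import minimize
st=np.load('st.npy')
def loc(w):
    v=np.array(w[:2])-st[:2]; c,n=np.cos(st[2]),np.sin(st[2]); return (np.r_[c*v[0]+n*v[1],-n*v[0]+c*v[1]]*1e3).round(1)
T=lambda X,Y:((Y+.5)/3-.5+130,(X+.5)/3-.5+110)
Sc=lambda X,Y:((Y+.5)/3-.5+150,(X+.5)/3-.5+155)
for n,a,b,z in [('button',T(194,92),Sc(590,108),.112),('pointer',T(52,40),Sc(727,96),.105),('clip',T(185,36),Sc(643,146),.102)]:
    for z in (z-.005,z,z+.005): print(n,z,[ (atz(c,p,z)[:2].round(4),loc(atz(c,p,z))) for c,p in(('top',a),('scene',b))])
G={'top':np.load('t.npy').astype(float).mean(2),'scene':np.load('s.npy').astype(float).mean(2)}
M={}
for c,p in(('top',T(298,92)),('scene',Sc(511,130))):
    m=(G[c]<45).astype(np.uint8); n,l=cv2.connectedComponents(m); r,q=np.round(p).astype(int); M[c]=l==l[r,q]; print(c,G[c][r,q],M[c].sum())
def mask(c,s):
    m=np.zeros((384*4,512*4),np.uint8)
    P=proj(c,[S(s[0]+x,s[1]+y,z) for x in(-.018,.018) for y in(-.008,.008) for z in(.1,.15)])[:,::-1]
    cv2.fillConvexPoly(m,cv2.convexHull(np.round((P+.5)*4-.5).astype(np.int32)),1)
    return cv2.resize(m.astype(np.float32),(512,384),interpolation=cv2.INTER_AREA)
cost=lambda s,cs:sum(1-np.minimum(mask(c,s),M[c]).sum()/np.maximum(mask(c,s),M[c]).sum() for c in cs)
x0=np.array([0,.219])
for cs in(('top',),('scene',),('top','scene')):
    r=minimize(cost,x0,args=(cs,),method='Nelder-Mead',options=dict(initial_simplex=x0+np.array([[0,0],[.008,0],[0,.008]])))
    print('plate',cs,r.x.round(4),S(*r.x,.125).round(4),round(r.fun,2))
go((.6421,.2382,.25),81.9)
E
```

```text
button 0.107 [(array([0.6434, 0.2406]), array([ -6.4, 315.3])), (array([0.6334, 0.2469]), array([-17.2, 320.1]))]
button 0.112 [(array([0.6425, 0.2396]), array([ -7.2, 314.3])), (array([0.638 , 0.2412]), array([-11.9, 315.2]))]
button 0.117 [(array([0.6416, 0.2387]), array([ -8. , 313.2])), (array([0.6425, 0.2356]), array([ -6.6, 310.2]))]
pointer 0.09999999999999999 [(array([0.6916, 0.3708]), array([ 22.9, 451. ])), (array([0.6838, 0.3754]), array([ 14.5, 454.5]))]
pointer 0.105 [(array([0.6905, 0.3692]), array([ 22. , 449.3])), (array([0.6879, 0.3688]), array([ 19.5, 448.5]))]
pointer 0.11 [(array([0.6893, 0.3677]), array([ 21.1, 447.7])), (array([0.692 , 0.3621]), array([ 24.5, 442.5]))]
clip 0.09699999999999999 [(array([0.6965, 0.252 ]), array([ 44.5, 334.1])), (array([0.6912, 0.2562]), array([ 38.7, 337.5]))]
clip 0.102 [(array([0.6953, 0.251 ]), array([ 43.5, 333. ])), (array([0.6952, 0.2505]), array([ 43.5, 332.5]))]
clip 0.107 [(array([0.6942, 0.2501]), array([ 42.5, 331.9])), (array([0.6993, 0.2449]), array([ 48.3, 327.5]))]
top 30.666666666666668 114
scene 16.0 313
plate ('top',) [-0.0006  0.2203] [0.6358 0.1457 0.125 ] 0.18
plate ('scene',) [0.0019 0.2159] [0.6376 0.141  0.125 ] 0.39
plate ('top', 'scene') [-0.0012  0.2195] [0.635 0.145 0.125] 0.61
t 12.25 pos [ 0.472  -0.0314  0.2274] turn [-0.04 -0.17  0.03] shift cm [-13.04  29.08  -2.26] F [ 0. -1. -0.] w 1.0
```

Call:
send_rows --pt "0 0 0 -2.6 5 -0.5 0" --pt "0 0 0 -2.6 5 0 0" --pt "0 0 0 -2.6 5 0 0" --pt "0 0 0 -2.6 5 0 0" --pt "0 0 0 -2.6 5 0 0" --pt "0 0 0 -0.4 3.6 0 0" --pt "0 0 0 0 0 0 0" --pt "0 0 0 0 0 0 0"

```text
t: 13.25
tool_pos: [0.6443, 0.2369, 0.2135]
ee_rot: [0.073, 0.997, -0.005, -0.012]
wrist_force: [0.1, 0.4, -0.2]
gripper_width: 0.005
```

```bash
python3 -c "
from go import *
go((.641,.24,.125),81.9)"
```

```text
t 13.25 pos [0.6443 0.2369 0.2135] turn [-0.68 -1.36 -0.26] shift cm [0.37 0.26 8.85] F [ 0.1  0.4 -0.2] w 0.005
```

Call:
send_rows --pt "-0.7 -1.3 -0.2 0.35 0.25 4 0" --pt "0 0 0 0 0 3.5 0" --pt "0 0 0 0 0 0 0" --pt "0 0 0 0 0 0 0"

```text
t: 13.75
tool_pos: [0.6399, 0.2339, 0.1371]
ee_rot: [0.074, 0.997, -0.001, -0.0]
wrist_force: [0.5, 0.4, 0.9]
gripper_width: 0.008
```

```bash
python3 -c "
from go import *
go((.641,.24,.112),81.9)
a=robot.capture('scene'); save('bt',cv2.resize(a[150:230,300:420],(750,500)))"
```

```text
t 13.75 pos [0.6399 0.2339 0.1371] turn [-0.09 -0.03 -0.38] shift cm [-0.03  0.62  2.51] F [0.5 0.4 0.9] w 0.008
```

View pics/bt.png

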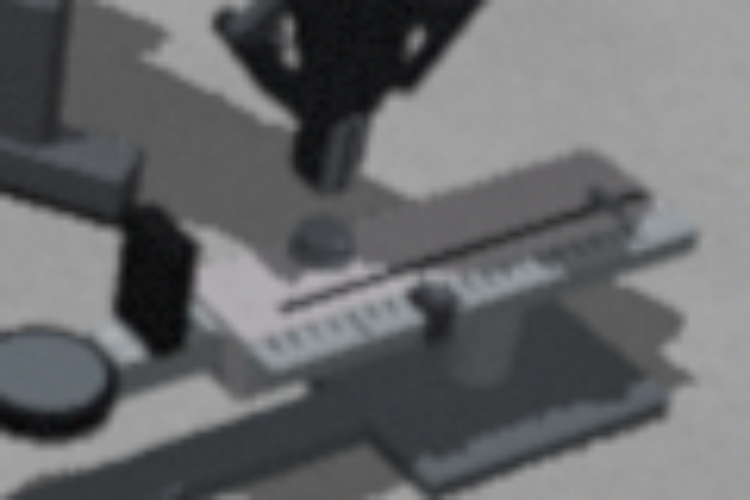

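The crop shows the shut tips at (330,185) right above the button at (325,235). The pointer is at (625,210) and the clip at (435,300). Pressing.

Call:
send_rows --pt "0 0 -0.3 0 0.5 1.5 0" --pt "0 0 0 0 0 0.9 0" --pt "0 0 0 0 0 0.5 0" --pt "0 0 0 0 0 0.5 0"

```text
t: 14.3
tool_pos: [0.6423, 0.2393, 0.104]
ee_rot: [0.071, 0.997, 0.0, 0.002]
wrist_force: [-3.4, -1.0, 23.2]
gripper_width: 0.001
```

```bash
python3 -c "
from go import *
go((.641,.24,.104),81.9)"
```

```text
t 14.3 pos [0.6423 0.2393 0.104 ] turn [ 0.03  0.19 -0.08] shift cm [ 0.14  0.05 -0.  ] F [-3.4 -1.  23.2] w 0.001
```

Contact at 23 N and z = 0.104 m, which is 112 − 8 mm, so the button is on its stop. Now up and over to the plate.

Call:
send_rows --pt "0 0 0 0 0 -3 0" --pt "0 0 0 0 0 -4 0.5" --pt "0 0 0 0 0 -3 1" --pt "0 0 0 -0.5 -4.5 0 1" --pt "0 0 0 -0.5 -4.8 0 1" --pt "0 0 0 0 0 0 1" --pt "0 0 0 0 0 0 1"

```text
t: 15.18
tool_pos: [0.6386, 0.1455, 0.2055]
ee_rot: [0.07, 0.998, 0.001, 0.002]
wrist_force: [-0.2, 0.2, 0.0]
gripper_width: 1.0
```

```bash
python3 -c "
from go import *
go((.6355,.1445,.110),81.9)
b=robot.capture('scene'); r=robot.cut_out('scene','lock_top'); print([(d['confidence'],d['point'],d['region'].sum()) for d in r])"
```

```text
t 15.18 pos [0.6386 0.1455 0.2055] turn [0.08 0.18 0.06] shift cm [ 0.29 -0.14  9.55] F [-0.2  0.2  0. ] w 1.0
[]
```

Call:
send_rows --pt "0 0.2 0 0.3 -0.1 3 1" --pt "0 0 0 0 0 3 1" --pt "0 0 0 0 0 2.2 1" --pt "0 0 0 0 0 0 1"

```text
t: 15.78
tool_pos: [0.6356, 0.1507, 0.1209]
ee_rot: [0.067, 0.998, 0.001, -0.0]
wrist_force: [0.7, -0.4, -0.1]
gripper_width: 0.995
```

```bash
python3 -c "
from go import *
go((.6355,.1445,.110),81.9)"
```

```text
t 15.78 pos [0.6356 0.1507 0.1209] turn [ 0.17 -0.02  0.47] shift cm [-0.08 -0.61  1.09] F [ 0.7 -0.4 -0.1] w 0.995
```

Call:
send_rows --pt "0.1 0 0.4 0 -0.6 0.9 1" --pt "0 0 0 0 0 0 1" --pt "0 0 0 0 0 0 0.5" --pt "0 0 0 0 0 0 0" --pt "0 0 0 0 0 0 0" --pt "0 0 0 0 0 0 0" --pt "0 0 0 0 0 0 0" --grip_force 80

```text
t: 16.65
tool_pos: [0.6366, 0.1453, 0.115]
ee_rot: [0.07, 0.998, 0.001, 0.002]
wrist_force: [-0.3, 0.8, 0.4]
gripper_width: 0.178
```

```bash
python3 -c "
from go import *
go((.6355,.1445,.110),81.9)"
```

```text
t 16.65 pos [0.6366 0.1453 0.115 ] turn [0.16 0.23 0.08] shift cm [ 0.1  -0.09  0.5 ] F [-0.3  0.8  0.4] w 0.178
```

Call:
send_rows --pt "0 0 0 0 -1.0 0 0" --pt "0 0 0 0 -2 0 0" --pt "0 0 0 0 -2 0 0" --pt "0 0 0 0 -2 0 0" --pt "0 0 0 0 -2 0 0" --pt "0 0 0 0 0 0 0"

```text
t: 17.4
tool_pos: [0.6235, 0.0545, 0.115]
ee_rot: [0.069, 0.998, 0.004, 0.003]
wrist_force: [2.3, 4.0, -1.3]
gripper_width: 0.171
```

```bash
python3 - <<'E'
from go import *
go(np.array([.6366,.1453,.115])-.1165*np.array([-np.sin(-.1417),np.cos(.1417),0]),81.9)
b=robot.capture('top'); a=robot.capture('scene'); np.save('t2.npy',b); np.save('s2.npy',a)
save('dr',np.vstack([cv2.resize(b[125:170,105:225],(800,300),interpolation=cv2.INTER_CUBIC),cv2.resize(a[165:210,320:440],(800,300),interpolation=cv2.INTER_CUBIC)]))
E
```

```text
t 17.4 pos [0.6235 0.0545 0.115 ] turn [0.45 0.28 0.14] shift cm [-0.01 -2.47 -0.  ] F [ 2.3  4.  -1.3] w 0.171
```

View pics/dr.png

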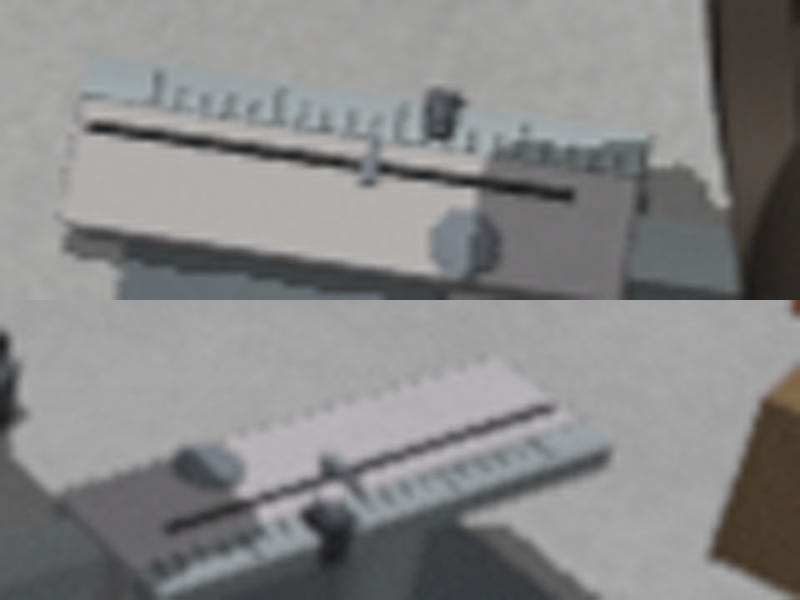

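In both crops the pointer is about 25 mm short of the clip: top (372,145) against (440,115), scene (360,490) against (330,520). The button stays low. I'll refine this numerically.

```bash
python3 - <<'E'
from go import *
st=np.load('st.npy')
def tri(a,b):
    (o,d),(p,e)=ray('top',a),ray('scene',b)
    q=np.linalg.lstsq(np.c_[d,-e],p-o,rcond=None)[0]; m=(o+d*q[0]+p+e*q[1])/2
    c,n=np.cos(st[2]),np.sin(st[2]); v=m[:2]-st[:2]
    return np.r_[c*v[0]+n*v[1],-n*v[0]+c*v[1],m[2]]*1e3,1e3*np.linalg.norm(o+d*q[0]-p-e*q[1])
for ft,fs in(('t.npy','s.npy'),('t2.npy','s2.npy')):
    C=[]
    for f,(r0,r1,c0,c1) in((ft,(136,148,164,178)),(fs,(192,206,362,376))):
        g=np.load(f).astype(float).mean(2)[r0:r1,c0:c1]; w=np.clip(120-g,0,60)*(g<120); 
        n,l,s,ct=cv2.connectedComponentsWithStats((g<105).astype(np.uint8)); k=1+np.argmax(s[1:,4])
        w=w*(cv2.dilate((l==k).astype(np.uint8),np.ones((3,3)))); rr,cc=np.mgrid[r0:r1,c0:c1]
        C.append(((w*rr).sum()/w.sum(),(w*cc).sum()/w.sum())); print(f,s[k],np.round(C[-1],2))
    print('clip',tri(*C))
t=np.load('t2.npy').astype(int); s=np.load('s2.npy').astype(int)
np.set_printoptions(linewidth=200)
print('top grey rows 135-154 cols 156-178'); print(t[135:154,156:178].mean(2).astype(int))
print('scene grey rows 186-206 cols 363-380'); print(s[186:206,363:380].mean(2).astype(int))
E
```

```text
t.npy [ 4  2  7  9 43] [141.9  170.79]
s.npy [  0   3  14  11 107] [201.16 369.42]
clip (array([ 44.35148487, 336.15651982,  92.07281504]), np.float64(1.0128872014870278))
t2.npy [ 5  3  6  7 32] [142.03 170.99]
s2.npy [ 0  3 14 11 98] [201.26 369.43]
clip (array([ 44.33477265, 335.89881801,  91.74897223]), np.float64(0.40739015916104115))
top grey rows 135-154 cols 156-178
[[157 157 159 160 160 161 161 159 159 159 158 158 158 160 161 162 160 157 156 155 155 155]
 [158 158 160 161 160 162 162 161 160 161 158 157 158 161 163 160 156 154 155 157 156 156]
 [160 161 162 162 161 161 161 160 160 159 158 157 159 163 163 160 158 157 157 158 159 160]
 [163 163 162 161 161 162 159 159 159 160 158 159 151 126 112 121 135 135 149 159 159 161]
 [162 162 162 161 160 162 162 162 163 163 161 159 143 101  91  88  86  87 135 157 160 162]
 [164 164 165 164 163 164 164 162 162 147 151 161 133  89  95  85  70  57  93 143 160 162]
 [164 149 153 164 164 164 164 164 149 133 152 163 121  73  99  89  74  85 134 158 162 160]
 [166 134 147 167 166 148 153 164 143 130 152 164 122  80  92  82  67 106 149 164 163 
[... 1764 characters left out ...]
110  75  65  72  94  95  92 120 145 152 141 147 157 156 151]
 [162 141  79  45  55  65  76  85  80  79 114 149 156 151 142 139 125]
 [150 151 114  55  42  55  63  62  61  67  99 131 138 124 108  99  82]
 [141 159 146 106  68  42  46  46  44  61  91 105 101  83  79  80  78]
 [147 157 156 147 112  57  38  33  38  51  75  81  80  78  77  79  78]
 [154 151 145 138 116  61  36  37  37  56  76  77  78  78  80  79  81]
 [139 125 106 101  77  45  37  33  40  61  77  77  76  78  79  80  82]
 [ 99  84  78  76  62  39  30  34  45  63  73  75  76  77  79  79  80]
 [ 77  78  75  71  61  45  40  45  52  65  71  74  77  80  79  79  80]
 [ 75  74  72  67  64  51  51  56  64  67  71  75  77  82  80  80  81]]
```

```bash
python3 - <<'E'
from go import *
st=np.load('st.npy'); c,n=np.cos(st[2]),np.sin(st[2])
def loc(m): v=m[:2]-st[:2]; return np.r_[c*v[0]+n*v[1],-n*v[0]+c*v[1],m[2]]*1e3
def tri(a,b):
    (o,d),(p,e)=ray('top',a),ray('scene',b)
    q=np.linalg.lstsq(np.c_[d,-e],p-o,rcond=None)[0]; return loc((o+d*q[0]+p+e*q[1])/2).round(1),round(1e3*np.linalg.norm(o+d*q[0]-p-e*q[1]),1)
for t in((145,161.1),(146,161)):
    for s in((195.3,374.5),(194,374)): print('tip',t,s,tri(t,s))
for t in((141.5,170.6),(142.3,170.4)):
    for s in((196.3,368.6),(197,368.8)): print('clip',t,s,tri(t,s))
for z in(.095,.1,.105):
    print(z,'top tip',loc(atz('top',(145,161.1),z)).round(1),'clip',loc(atz('top',(141.5,170.6),z)).round(1),'| scene tip',loc(atz('scene',(195.3,374.5),z)).round(1),'clip',loc(atz('scene',(196.3,368.6),z)).round(1))
E
```

```text
tip (145, 161.1) (195.3, 374.5) (array([ 32.2, 361. ,  94.8]), np.float64(1.2))
tip (145, 161.1) (194, 374) (array([ 31.2, 359.6,  99. ]), np.float64(0.5))
tip (146, 161) (195.3, 374.5) (array([ 30.3, 361.9,  93. ]), np.float64(2.9))
tip (146, 161) (194, 374) (array([ 29.3, 360.5,  97.2]), np.float64(2.1))
clip (141.5, 170.6) (196.3, 368.6) (array([ 41.8, 332.7, 107.7]), np.float64(2.3))
clip (141.5, 170.6) (197, 368.8) (array([ 42.3, 333.3, 105.5]), np.float64(2.1))
clip (142.3, 170.4) (196.3, 368.6) (array([ 40.2, 333.7, 106.2]), np.float64(1.3))
clip (142.3, 170.4) (197, 368.8) (array([ 40.7, 334.3, 104. ]), np.float64(1.0))
0.095 top tip [ 31.8 360.4  95. ] clip [ 45.1 336.6  95. ] | scene tip [ 32.5 361.5  95. ] clip [ 29.3 344.3  95. ]
0.1 top tip [ 30.9 359.1 100. ] clip [ 44.1 335.5 100. ] | scene tip [ 37.4 356.3 100. ] clip [ 34.1 339.2 100. ]
0.105 top tip [ 29.9 357.9 105. ] clip [ 43.1 334.3 105. ] | scene tip [ 42.2 351.1 105. ] clip [ 38.9 334.2 105. ]
```

Call:
send_rows --pt "0 0 0 0 -1.2 0 0" --pt "0 0 0 0 -1.2 0 0" --pt "0 0 0 0 -0.1 0 0" --pt "0 0 0 0 0 0 0"

```text
t: 18.0
tool_pos: [0.621, 0.0366, 0.115]
ee_rot: [0.066, 0.998, 0.006, 0.003]
wrist_force: [0.4, 4.2, 1.5]
gripper_width: 0.177
```

```bash
python3 - <<'E'
from go import *
y=np.array([np.sin(.1417),np.cos(.1417)])
o=robot.get_obs(); print('ext',(np.array([.6366,.1453])-o['tool_pos'][:2])@y,o['wrist_force'].round(1),o['gripper_width'],o['tool_pos'])
b=robot.capture('top'); a=robot.capture('scene'); np.save('t3.npy',b); np.save('s3.npy',a)
np.set_printoptions(linewidth=200)
print('top rows 136-153 cols 162-182'); print(b[136:153,162:182].astype(int).mean(2).astype(int))
print('scene rows 188-208 cols 356-378'); print(a[188:208,356:378].astype(int).mean(2).astype(int))
E
```

```text
ext 0.10982869685289373 [0.4 4.2 1.5] 0.17727103064770164 [0.62095194 0.03659167 0.11499017]
top rows 136-153 cols 162-182
[[163 161 160 159 158 157 158 162 162 159 156 154 155 156 155 156 158 161 164 163]
 [161 160 159 160 158 157 158 162 163 161 157 157 158 158 159 160 160 160 159 159]
 [158 158 159 160 159 159 151 126 111 120 135 136 148 158 159 159 160 160 159 159]
 [161 162 162 162 160 160 142 101  91  89  86  87 135 157 159 162 161 160 159 160]
 [164 162 162 146 151 161 133  89  95  85  69  58  93 141 160 161 158 160 160 160]
 [164 164 148 134 152 163 122  74  98  90  75  84 133 159 162 161 159 161 162 161]
 [153 163 144 130 152 165 122  80  91  82  67 106 151 163 163 162 161 162 162 163]
 [154 166 134 144 164 166 122  83  77  71  59 108 153 165 165 165 165 164 164 165]
 [166 168 131 146 166 166 119  81  87  79  57 132 164 150 156 165 165 164 166 165]
 [159 168 131 145 168 163 125  80  63  54  79 145 168 125 143 168 167 139 151 167]
 [163 152 142 130 127 126 114 142 156 122 138 165 169 131 146 169 169 131 147 169]
 [173 170 169 167 160 132 146 165 161 147 141 154 148 106 142 16
[... 1587 characters left out ...]
2 148 157 158 148 112  56  39  36  37  52  75  81  81  76  78]
 [124 130 149 153 149 158 158 156 152 143 139 117  62  35  33  40  60  76  78  79  77  80]
 [149 125 129 148 156 152 144 139 125 108 100  77  46  38  37  41  60  77  77  77  79  80]
 [158 145 123 131 139 126 108 100  84  80  78  64  39  33  35  44  62  72  74  78  79  79]
 [145 139 124 107 100  84  80  78  77  76  73  62  43  39  46  53  63  72  75  78  79  80]
 [107 101  85  78  80  77  79  75  75  72  68  64  53  53  56  64  68  73  76  76  79  80]
 [ 80  78  78  76  76  72  71  70  67  63  64  64  60  58  58  66  69  71  77  78  79  81]
 [ 77  74  75  70  67  66  63  62  61  61  63  63  62  60  61  66  71  73  77  78  80  80]]
```

Call:
send_rows --pt "0.3 0 0 0 -0.8 0 0" --pt "0 0 0 0 -0.2 0 0" --pt "0 0 0 0 0 0 0" --pt "0 0 0 0 0 0 0"

```text
t: 18.6
tool_pos: [0.6199, 0.0292, 0.115]
ee_rot: [0.065, 0.998, 0.004, 0.003]
wrist_force: [0.5, 4.1, 2.1]
gripper_width: 0.181
```

```bash
cat > ext.py <<'E'
from go import *
y=np.array([np.sin(.1417),np.cos(.1417)]); x=np.array([y[1],-y[0]])
o=robot.get_obs(); d=np.array([.6366,.1453])-o['tool_pos'][:2]; print('t',o['t'],'ext mm',(d@y*1e3).round(1),'side',(d@x*1e3).round(1),'F',o['wrist_force'].round(1),'w',o['gripper_width'].round(3),o['qvel'].round(3),'z',o['tool_pos'][2])
E
python3 ext.py
```

```text
Traceback (most recent call last):
  File "ext.py", line 3, in <module>
    o=robot.get_obs(); d=np.array([.6366,.1453])-o['tool_pos'][:2]; print('t',o['t'],'ext mm',(d@y*1e3).round(1),'side',(d@x*1e3).round(1),'F',o['wrist_force'].round(1),'w',o['gripper_width'].round(3),o['qvel'].round(3),'z',o['tool_pos'][2])
                                                                                                                                                                             ^^^^^^^^^^^^^^^^^^^^^^^^
AttributeError: 'float' object has no attribute 'round'
```

```bash
python3 - <<'E'
from go import *
b=robot.capture('top'); a=robot.capture('scene'); np.save('t4.npy',b); np.save('s4.npy',a)
f=lambda im,r,c:cv2.resize(im[r:r+28,c:c+32],(400,350),interpolation=cv2.INTER_CUBIC)
save('fin',np.hstack([f(b,132,154),f(a,182,352)]))
np.set_printoptions(linewidth=200)
print('top rows 138-153 cols 164-180'); print(b[138:153,164:180].astype(int).mean(2).astype(int))
o=robot.get_obs(); print(o['tool_pos'],o['wrist_force'].round(1))
E
```

```text
top rows 138-153 cols 164-180
[[159 159 158 159 151 125 111 120 135 136 149 158 159 158 161 160]
 [161 162 160 160 142 101  91  89  85  88 135 157 159 162 161 159]
 [161 146 151 160 133  89  95  85  69  58  93 141 159 160 159 159]
 [148 133 151 163 121  73  99  89  74  84 132 158 161 160 158 161]
 [144 130 152 164 121  80  90  81  67 106 149 163 162 161 161 162]
 [134 143 163 166 123  82  76  70  58 107 152 164 164 165 165 164]
 [130 146 166 167 119  81  87  80  57 132 164 151 156 165 164 164]
 [130 146 167 167 129  80  64  53  79 144 168 125 143 167 167 139]
 [142 129 131 139 119 132 128 101 138 165 168 130 145 167 168 132]
 [169 167 166 167 164 153 126 128 140 154 148 106 143 169 153 135]
 [174 174 174 174 173 156 116 146 169 170 168 162 161 160 146 135]
 [137 145 164 174 163 142 140 163 174 174 174 174 173 171 170 168]
 [ 64  71  82  88 106 125 117 133 147 164 174 175 174 174 174 174]
 [109  77  62  46 103 129 101  73  72  82  88  96 101 114 138 146]
 [165 163 161 161 143 131 113  97  78  63  48  38  42  51  66  72]]
[0.61990158 0.02921785 0.1149425 ] [0.  3.8 1.1]
```

View pics/fin.png

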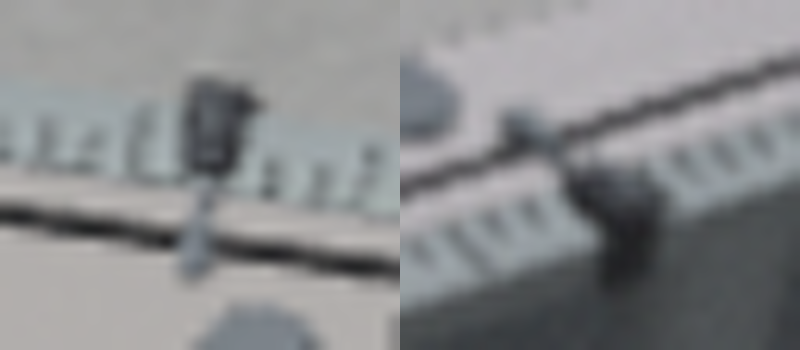

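The last view shows the pointer's line meeting the middle of the clip in both crops: left (208,190) into a clip centred at about (211,175), right (560,160) into the clip top. Both cameras agree to about 1 mm, so I'm handing in.

```bash
python3 -c "
from h import *
print(robot.sign_off()); o=robot.get_obs(); print(o['t'],o['tool_pos'],o['gripper_width'])"
```

```text
the job is handed in; nothing more can be done
None
the job is handed in; nothing more can be done
```

The job is done and handed in at about 18.7 s, with the arm still holding the boom at the index clip.

- **Chips:** I used the middle-sized scraper to wipe all three chips into the tray. The pictures showed the stage bare and all three chips in the tray. One of them lies close against the end of the stage.
- **Scraper:** I set it down upright on the bench in front of the stage and let go. The picture afterwards showed it standing.
- **Lock button:** I pressed it with the shut fingers until it stopped, at 23 N and a height of 0.104 m, which matches the full 8 mm of travel. The boom then came free.
- **Boom:** I drew it out by its grip plate by about 117 mm. In both cameras the pointer lines up with the middle of the clip, to about 1 mm.
- **Uncertainty:** Estimates of the clip setting from different pictures ran from about 115 to 119 mm, because the heights of the clip and pointer were uncertain. The final side-by-side view settled it.
- **Less certain checks:** The network did not find the lock button again after it was pressed. I never touched the clip, tip rack, vial or well plate, but I did not take a separate last picture of them.

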